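# Torch inspection of a drawer front

## Robot

A 6-joint arm with a two-finger parallel gripper is mounted at the origin on the work surface. World frame = base frame: x ahead of the robot, y to its left, z up, the work surface at z = 0. Lengths are in mm, angles in degrees, forces in N, time in s.
With the tool pointing down it reaches from about 350 to 850 mm from the base axis. Payload 8.1 kg.
Tool frame: the origin (TCP) lies midway between the tips of the shut fingers; the grasp point (between the pads) lies 19 mm behind it; z points along the fingers, y is the line along which they close (so a half turn about z gives the same grasp; the last joint's range is limited). The gripper opens to 85 mm and grips with 20 to 120 N. Pads are 22 mm wide; open, the fingers measure 114 mm over their backs; the gripper's body (76 mm by 85 mm) begins 54 mm behind the grasp point. The pads swing forward as they close: fully open they stand 13 mm farther back than shut.
Start: joints at [-82.185, 7.471, 85.268, -0, 87.261, -4.893], TCP at [132.012, -585.302, 207.992] pointing down, gripper open.
Joint ranges: [-169.43, 169.43], [-51.17, 129.36], [1.28, 143.12], [-76.62, 256.62], [0, 156.53], [-152.29, 152.29]. Speed limits (degrees/s): [136.94, 136.94, 159.86, 180, 180, 180].

## Interface

Orientations are given as [roll, pitch, yaw] about the fixed x, y, z axes, in that order (R = Rz(yaw) Ry(pitch) Rx(roll)).
In Python, from bench import sense, snapshot, order, finder gives the robot as it stands.
- The arm moves only by the tool send_rows, never from a script. Its argument "steps" is a list of rows, each a list of 2 entries, a list of its own where there are three numbers: the shift along the world's x, y, z in units of 30 mm (1.0 is 30 mm), then the turn, a rotation vector about the world's x, y, z in rad. In form: [[[dx, dy, dz], [wx, wy, wz]], ...]. A call has 1 to 10 rows; each row is the pose to reach, as a shift and turn from the pose commanded when the call began; what a row does not reach only later rows make up. A row lasts 1/8 s, in which the tool goes at most 62.5 mm and 10.7 degrees, less where a joint would pass 70% of its speed; a pose out of reach is approached as far as the arm can. A call with a gripper value outside its range is refused whole. "fingers" is the closure, from 0 (fully open) to 1 (shut), set as the call begins (left out, the last holds). The fingers move at their own pace and stop on an object; "squeeze" is the grip in N (left out, the last holds). Time passes only in rows, so rows that repeat a pose let the fingers close. It gives the time, the measured TCP pose, the force, the opening and the grip force at its end, in the units of the state.
- sense(): the state, without advancing time (a new reading comes with each control period).
- snapshot(name): name is "scene" or "top" or "wrist"; returns a dict with "img" (400x640x3 uint8, red, green, blue), "K" (3x3 intrinsics, pixels), "k1" (the pictures are not rectified: a ray, as slopes to the right and down, at radius r is drawn at 1 + k1 r^2 times it, then the intrinsics apply), "pose" (4x4, takes a point from camera to world coordinates). Camera axes: x right, y up, looking along -z (the intrinsics and any distortion apply to the point x, -y, -z); pixel columns grow to the right and rows downward; lengths in mm; the calibration is good to about 2 mm. A picture is of the moment at which its call begins. There is no depth.
- order.hand_in(): hands the job in; it is judged then, once.
Trained networks look in the newest picture that a camera, given by its name, has taken for a name from the list of things; names that differ only in an ending like _2 or _b are one class to them, and where a whole thing is asked for, a point or a joint stands for the part that bears it (a point fixed in the world has none). Each returns a list of dicts, best first, with "confidence" (0 to 1); they miss things now and then, are a little off and sometimes report something else, mostly with a low value. They report only what shows in the picture. A call takes as long as a camera call. They do not tell look-alikes from the thing itself.
- finder.find_in(label, camera): "box" ([left, top, width, height] as shares, 0 to 1, of the picture: columns of its width, rows of its height, round what is visible of it).
- finder.trace(label, camera): "mask" (400x640 bool, what is visible of it) and "box" ([left, top, width, height] as shares, 0 to 1, of the picture: columns of its width, rows of its height, round what is visible of it).
- finder.pinpoint(label, camera): "at" ([column, row] as shares, 0 to 1, of the picture: columns of its width, rows of its height: a listed point, or the origin of a listed thing).
The state is a dict: "time": time; "joint_pos": joint angles; "qd": joint speeds; "joint_efforts": joint torques, N m; "tool_pos": TCP position; "tcp_rot": TCP orientation; "ft_force": force on the tool from outside, world axes, zero at the start; "wrist_torque": the same for the moment, N m; "finger_gap": finger opening in mm; "grip_force": force on a finger pad.
Only numpy, scipy, OpenCV 4.12 (cv2) and the standard library are available. Lean on these libraries where they do the work, as an engineer would, in place of code of your own. Each camera call takes 0.05 s, during which the arm holds its last target. There are 200 camera calls.

## Task

Check the finish of the small drawer front: take it off its sloping rest, stand it upright on its short end on the black rubber mat, and let go of it. Then draw the torch up out of the tool block, turn it so that it slants down at roughly 45 degrees, and hold it raised about 10 cm from the standing drawer front, with its lens aimed at the middle of the grey face. Finish still holding the torch there, touching nothing else with it; leave the other tools and things on the bench where they are.

Things in the scene. Friction and masses are not known exactly. Their poses are not given: they have to be found in the camera images.
- panel: drawer front (sizes in mm), 18 thick, 60 wide, 100 tall, 90 g, loose: plywood, one face grey laminate. Origin: middle of its foot, the 18 x 60 end it shall stand on; z up its height, y along its width, the grey face looks to its -x. At the start it lies on the rest, grey face up, its z 60 degrees from vertical; both long sides are free to be pinched across the 60 width.
- panel_face (a point): middle of the drawer front's grey face: 9 to -x and 50 up from the drawer front's origin.
- rest: fixed plywood easel, base 135 x 50 x 12. The drawer front lies on its sloping board, 36 wide (so 12 of the drawer front stands out on each side), rising 30 degrees towards the rest's +x, with a low lip under the foot. The foot's middle starts 45 to the rest's -x and 36 above the bench. Origin: middle of the underside.
- mat: fixed black rubber mat lying on the bench, 220 (x) x 200 (y) x 4 thick. Origin: middle of its underside, at bench height; its top is 4 mm above the bench.
- block: fixed wooden tool block, 200 (x) x 62 (y) x 55 high, with three 29 mm holes, 45 deep, in a row along its x, 65 apart. Any hole may hold the torch. Origin: middle of the underside.
- torch: slim dark metal torch, 120 g, standing lens down in a hole: straight round body 130 long, 23 diameter, thin bright rings, head 26 diameter over the lowest 30, rubber button on the tail; no shoulder. Origin: middle of the lens; z runs from lens to tail, the beam goes along -z. At the start the lens is 10 above the bench, the upper 85 stands clear of the block.
- driver: one of the two other hand tools in the tool block: screwdriver with a stout black fluted handle 80 long and 36 thick; the handle's flat shoulder sits on the block's top and the steel shank hangs in the hole. Origin: middle of that shoulder (the block's top); z up. To be left alone.
- awl: the other hand tool in the block: awl with a waisted brown wooden handle 66 long and 37 thick, shoulder on the block's top. Origin: middle of the shoulder; z up. To be left alone.
- bottle: white glue bottle, 56 diameter, 150 tall, standing near the back of the work area. Origin: middle of its underside. To be left alone.
- runner: steel drawer runner lying flat on the bench across the near side, 200 long, 30 wide, 12 high. Origin: middle of its underside. To be left alone.
Mind the look-alikes: they are no part of the job. What is shaped like the torch but blue is not meant. Leave any yellow look-alike of the panel alone.

How it is judged (in metres and radians):
On the way, in this order (a step that is already met when the one before it is completed fails the run):
1. the drawer front stands upright on its short end on the mat, let go (angle between panel's own z axis and vertical below 0.1 rad and z of panel in the frame of mat between -0.002 and 0.009 m and x of panel in the frame of mat between -0.095 and 0.095 m and y of panel in the frame of mat between -0.085 and 0.085 m and height (world z) of panel_face above 0.045 m and linear speed of panel below 0.03 m/s and contact force between panel and the fingers below 0.2 N), for 0.3 s.
2. the torch is drawn clear of the block (height (world z) of torch above 0.065 m and contact force between torch and block below 0.1 N and contact force between torch and the fingers above 0.5 N and angle between panel's own z axis and vertical below 0.1 rad), for 0.1 s.
At the end, for the whole second after the job is handed in: Drawer front alone upright (0.1 rad) on the mat, untouched. Torch held still in the fingers, touching neither block nor panel, lens over 80 mm up, 0.45-1.15 rad from vertical, before the grey face, 40-180 mm off, beam line within 25 mm of the face's middle (all of step 1 and angle between torch's own z axis and vertical between 0.45 and 1.15 rad and height (world z) of torch above 0.08 m and x of panel_face in the frame of torch between -0.025 and 0.025 m and y of panel_face in the frame of torch between -0.025 and 0.025 m and z of panel_face in the frame of torch between -0.18 and -0.04 m and x of torch in the frame of panel below -0.03 m and contact force between torch and the fingers above 1 N and contact force between torch and block below 0.1 N and contact force between torch and panel below 0.1 N and linear speed of torch below 0.03 m/s); the arm keeps its last pose, push and grip.
It fails at once if another thing on the bench is moved by more than 30 mm (distance of any of driver, awl, bottle, runner from where it was at the start of the episode above 0.03 m).
It also fails if it takes over 53 s, if anything falls off the work surface, if the arm or the gripper's body presses on something with over 40 N, if the wrist force passes 120 N, or if a joint passes its speed limit or range.

## Working session

There is one attempt and no reset: what is moved stays moved. The work goes in short steps, Python scripts to look and compute and a tool call to move; the robot and the scene stay as the last step left them, time stands still between calls to the robot, and variables do not carry over. Pictures are saved under pics/ and viewed, at most 10 in all, crops included, and the job is handed in when it is done.

Besides the shell and the picture viewer there is one more tool, called as a command line: name --argument value ..., lists and objects as JSON in quotes. send_rows: Moves the arm, as the interface text tells. Its arguments: {"type":"object","properties":{"steps":{"type":"array"},"fingers":{"type":"number"},"squeeze":{"type":"number"}},"required":["steps"]}

```bash
mkdir -p pics
cat > h.py <<'E'
import numpy as np, cv2
from bench import sense, snapshot, order, finder
def ray(s,u,v):
    K=s['K']; x=(u-K[0,2])/K[0,0]; y=(v-K[1,2])/K[1,1]
    a,b=x,y
    for _ in range(20):
        f=1+s['k1']*(a*a+b*b); a,b=x/f,y/f
    P=np.array(s['pose']); d=P[:3,:3]@np.array([a,-b,-1.0]); return P[:3,3],d/np.linalg.norm(d)
def atz(s,u,v,z):
    o,d=ray(s,u,v); return o+d*(z-o[2])/d[2]
def proj(s,p):
    P=np.array(s['pose']); c=P[:3,:3].T@(np.array(p,float)-P[:3,3]); a,b=c[0]/-c[2],-c[1]/-c[2]
    f=1+s['k1']*(a*a+b*b); K=s['K']; return np.array([K[0,0]*a*f+K[0,2],K[1,1]*b*f+K[1,2]])
def tri(rs):
    A=np.zeros((3,3));B=np.zeros(3)
    for o,d in rs:
        M=np.eye(3)-np.outer(d,d);A+=M;B+=M@o
    return np.linalg.solve(A,B)
def save(s,n): cv2.imwrite('pics/'+n,s['img'][:,:,::-1])
E
python3 - <<'E'
from h import *
S={}
for c in ('scene','top'):
    s=snapshot(c);S[c]=s;save(s,c+'0.png')
    print(c,np.round(s['pose'],2).tolist(),s['K'].tolist(),s['k1'])
    for n in 'panel torch rest mat block driver awl bottle runner panel_face'.split():
        print(n,[(np.round(np.array(d['at'])*[640,400],1).tolist(),round(d['confidence'],2)) for d in finder.pinpoint(n,c)][:4],[(np.round(np.array(d['box'])*[640,400,640,400]).astype(int).tolist(),round(d['confidence'],2)) for d in finder.find_in(n,c)][:4])
print(sense())
E
```

```text
scene [[0.44, -0.78, 0.46, 1049.01], [0.9, 0.38, -0.21, -214.32], [-0.01, 0.5, 0.86, 1003.2], [0.0, 0.0, 0.0, 1.0]] [[499.14126883969, 0.0, 331.05172381017564], [0.0, 499.14126883969, 208.99487065647665], [0.0, 0.0, 1.0]] -0.13550695558650525
panel [([416.5, 134.3], 0.75), ([386.0, 148.7], 0.7)] [([372, 146, 41, 23], 0.92), ([412, 124, 44, 32], 0.56)]
torch [([200.3, 217.0], 0.9), ([231.6, 196.2], 0.68)] [([183, 184, 17, 25], 0.91), ([220, 165, 16, 36], 0.87)]
rest [([387.5, 167.6], 0.77)] [([375, 154, 31, 41], 0.91)]
mat [([324.1, 248.2], 0.62), ([437.3, 248.0], 0.53)] [([267, 192, 121, 114], 0.63)]
block [([202.6, 243.5], 0.71), ([199.0, 234.9], 0.47)] [([181, 193, 37, 92], 0.95)]
driver [([199.4, 234.8], 0.95)] [([183, 212, 26, 29], 0.58)]
awl [([200.0, 260.4], 0.92)] [([188, 239, 22, 26], 0.57)]
bottle [([436.2, 246.0], 0.59), ([202.7, 243.0], 0.33)] [([423, 210, 33, 49], 0.76), ([372, 145, 41, 24], 0.46)]
runner [([299.6, 172.6], 0.87)] [([259, 159, 80, 27], 0.71)]
panel_face [([431.5, 138.0], 0.98), ([389.2, 152.2], 0.76)] [([374, 139, 35, 26], 0.66), ([408, 127, 47, 24], 0.63)
[... 1012 characters left out ...]
47], 0.62)]
{'time': 2.1, 'joint_pos': array([-8.21842417e+01,  7.46909596e+00,  8.52686757e+01,  2.42358994e-03,
        8.72619194e+01, -4.89429193e+00]), 'qd': array([ 0.02498305,  0.05765154,  0.02147944, -0.15625983, -0.01988614,
       -0.01608939]), 'joint_efforts': array([-1.16696187e-04, -5.69304264e+01, -5.00852358e+01, -2.60988181e-04,
        1.30251599e-03,  1.24438853e-05]), 'tool_pos': array([ 132.03536324, -585.28978314,  208.00541872]), 'tcp_rot': array([ 1.79999486e+02, -2.38564089e-03,  1.27099344e+01]), 'ft_force': array([0.39346972, 0.96668597, 0.31648344]), 'wrist_torque': array([-0.03673152,  0.00150206,  0.0301119 ]), 'grip_force': 0.0, 'finger_gap': 85.5328059755163}
```

Run:
```python
import cv2
a=cv2.imread('pics/scene0.png');b=cv2.imread('pics/top0.png')
cv2.imwrite('pics/a.png',cv2.resize(a[110:310,170:470],(800,533),interpolation=cv2.INTER_CUBIC))
cv2.imwrite('pics/b.png',cv2.resize(b[110:310,170:480],(800,516),interpolation=cv2.INTER_CUBIC))
```

```text
(no output)
```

View pics/a.png

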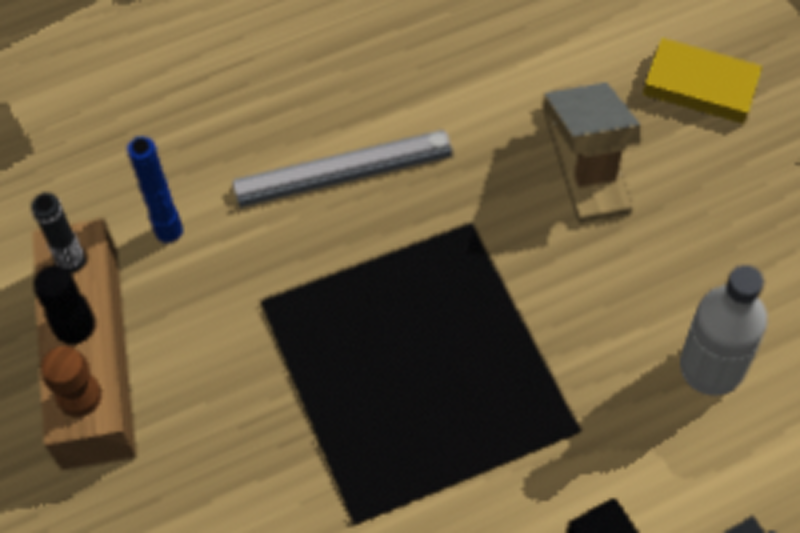

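View pics/b.png

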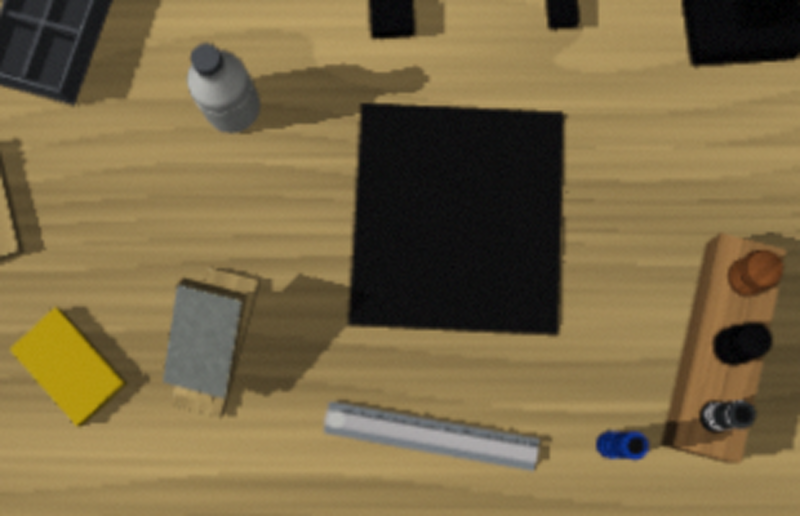

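Candidates: panel-like: grey at scene (391,151) on the rest, yellow at (434,140), which is a look-alike. Torch-like: dark with bright rings in the block's near hole at scene (191,197), blue at (228,181) standing outside the block, a look-alike. I choose the grey one and the dark one.

Run:
```python
from h import *
s=snapshot('scene');t=snapshot('top')
def cs(p): return (170+p[0]*.375,110+p[1]*.375)
def ct(p): return (170+p[0]*310/800,110+p[1]*200/516)
print('mat s',[np.round(atz(s,*cs(p),4)[:2]).tolist() for p in [(473,225),(580,430),(353,522),(262,301)]])
print('mat t',[np.round(atz(t,*ct(p),4)[:2]).tolist() for p in [(361,104),(564,113),(559,334),(350,324)]])
print('torch tail',np.round(tri([ray(s,*cs((45,202))),ray(t,*ct((738,414)))]),1))
print('torch entry',np.round(atz(s,*cs((70,264)),55)),np.round(atz(t,*ct((713,417)),55)))
print('blk top s',[np.round(atz(s,*cs(p),55)[:2]).tolist() for p in [(36,235),(105,221),(130,430),(50,442)]])
print('blk top t',[np.round(atz(t,*ct(p),55)[:2]).tolist() for p in [(722,235),(785,245),(740,460),(672,444)]])
for z,ps,pt,n in [(36+50+7.8,(603,84),(178,283),'top edge A'),(0,(638,127),(243,296),'top edge B'),(0,(545,93),(165,383),'foot A'),(0,(572,130),(228,396),'foot B')]:
    print(n,np.round(atz(t,*ct(pt),z if z else 90)),np.round(atz(s,*cs(ps),90)))
for k in [('driver',),('awl',),('bottle',),('runner',)]: pass
print('bottle top',np.round(tri([ray(s,*cs((745,278))),ray(t,*ct((207,57)))])))
print('runner',[np.round(atz(t,*ct(p),12)[:2]).tolist() for p in [(333,403),(541,440),(536,467),(326,430)]])
print('blue',np.round(tri([ray(s,*cs((142,146))),ray(t,*ct((638,444)))])))
print('awl',np.round(tri([ray(s,*cs((65,362))),ray(t,*ct((765,268)))])),'drv',np.round(tri([ray(s,*cs((52,280))),ray(t,*ct((758,340)))])))
```

```text
mat s [[501.0, 85.0], [714.0, 75.0], [705.0, -123.0], [490.0, -112.0]]
mat t [[714.0, 71.0], [705.0, -129.0], [487.0, -119.0], [497.0, 79.0]]
torch tail [ 409.1 -247.4  140.9]
torch entry [ 415. -249.   55.] [ 408. -250.   55.]
blk top s [[374.0, -267.0], [388.0, -209.0], [579.0, -254.0], [561.0, -314.0]]
blk top t [[574.0, -265.0], [564.0, -324.0], [370.0, -273.0], [384.0, -212.0]]
top edge A [523. 226.  94.] [469. 225.  90.]
top edge B [512. 168.  90.] [522. 229.  90.]
foot A [436. 235.  90.] [456. 175.  90.]
foot B [425. 179.  90.] [500. 177.  90.]
bottle top [712. 198. 153.]
runner [[422.0, 94.0], [388.0, -100.0], [363.0, -95.0], [397.0, 100.0]]
blue [ 386. -162.  134.]
awl [ 535. -280.  117.] drv [ 471. -267.  131.]
```

Run:
```python
from h import *
from scipy.optimize import least_squares
s=snapshot('scene');t=snapshot('top')
def cs(p): return np.array((170+p[0]*.375,110+p[1]*.375))
def ct(p): return np.array((170+p[0]*310/800,110+p[1]*200/516))
S=[cs(p) for p in [(545,95),(603,84),(638,127),(572,133)]]   # foot-,foot+,top+,top-
T=[ct(p) for p in [(228,396),(165,383),(178,283),(243,296)]]
def C(q):
    x,y,a=q;X=np.array([np.cos(a),np.sin(a),0]);Y=np.array([-np.sin(a),np.cos(a),0]);Z=np.array([0,0,1.])
    pz=X*.866+Z*.5;n=-X*.5+Z*.866;f=np.array([x,y,36])
    return [f+n*9+pz*h+Y*w for h,w in((0,-30),(0,30),(100,30),(100,-30))]
for use in ('s','t','st'):
    def r(q):
        c=C(q);o=[]
        if 's' in use:o+=[proj(s,p)-m for p,m in zip(c,S)]
        if 't' in use:o+=[proj(t,p)-m for p,m in zip(c,T)]
        return np.ravel(o)
    f=least_squares(r,[430,200,-.1]);print(use,np.round(f.x,3),np.degrees(f.x[2]),np.round(f.fun,1))
```

```text
s [ 4.36618e+02  2.20748e+02 -2.54000e-01] -14.550468809721737 [-1.1 -0.7  1.1 -0.5  0.5 -0.5 -0.5  1.5]
t [ 4.36875e+02  2.14803e+02 -2.14000e-01] -12.250160972577127 [ 0.3  0.1  0.2 -0.5 -0.4 -0.1 -0.1  0.5]
st [ 4.37015e+02  2.17485e+02 -2.32000e-01] -13.271063980218793 [-2.1  0.1 -0.1 -0.1 -0.  -0.2 -0.8  2.3 -0.9  0.3 -0.9 -0.8 -0.9 -0.3
 -0.7  0.8]
```

send_rows --steps '[[[10.6,12.8,3],[0,0,1.3]],[[10.6,12.8,3],[0,0,1.3]],[[10.6,12.8,3],[0,0,1.3]],[[10.6,12.8,3],[0,0,1.3]],[[10.6,12.8,3],[0,0,1.3]],[[10.6,12.8,3],[0,0,1.3]],[[10.6,12.8,3],[0,0,1.3]],[[10.6,12.8,3],[0,0,1.3]],[[10.6,12.8,3],[0,0,1.3]]]' --fingers 0

```text
time: 3.42
tool_pos: [452.3, -198.2, 299.1]
tcp_rot: [179.9, 0.0, 87.5]
ft_force: [0.0, -0.1, 0.9]
finger_gap: 85.2
grip_force: 0.0
```

```bash
cat >> h.py <<'E'
from scipy.spatial.transform import Rotation as Ro
import json
def log():
    s=sense(); open('log.txt','a').write(json.dumps([list(s['joint_pos']),list(s['tool_pos']),list(s['tcp_rot'])])+'\n'); return s
def go(pos,R):
    s=log(); R0=Ro.from_euler('xyz',s['tcp_rot'],degrees=True)
    d=np.array(pos)-s['tool_pos']; w=(R*R0.inv()).as_rotvec()
    print('t',round(s['time'],2),'units',np.round(d/30,3),'rv',np.round(w,3),'rows',np.linalg.norm(d)/62.5,np.degrees(np.linalg.norm(w))/10.7)
def axes(z,y):
    z=np.array(z,float);z/=np.linalg.norm(z);y=np.array(y,float);y-=z*(y@z);y/=np.linalg.norm(y)
    return Ro.from_matrix(np.column_stack([np.cross(y,z),y,z]))
E
python3 - <<'E'
from h import *
json
open('log.txt','a').write(json.dumps([[-82.185,7.471,85.268,0,87.261,-4.893],[132.012,-585.302,207.992],[180,0,12.71]])+'\n')
R=axes([-.487,.1125,-.866],[.225,.974,0])
a=R.as_matrix()[:,2]; G=np.array([484,206,49])
go(G-a*110,R);go(G,R);s=sense();print(s['tool_pos'],s['tcp_rot'],s['joint_pos'])
E
```

```text
t 3.42 units [ 2.842 13.06  -5.162] rv [0.45  0.345 1.354] rows 6.877422144225541 7.860289484709234
t 3.42 units [ 1.056 13.473 -8.338] rv [0.45  0.345 1.354] rows 7.6219374661009605 7.860289484709234
[ 452.30614596 -198.17975013  299.1272599 ] [1.79880596e+02 4.21014570e-04 8.75010973e+01] [-2.96548240e+01 -1.03618557e+01  9.33881728e+01  5.45141277e-02
  9.68672456e+01 -2.71493533e+01]
```

send_rows --steps '[[[2.84,13.06,-3],[0.45,0.345,1.354]],[[2.84,13.06,-3],[0.45,0.345,1.354]],[[2.84,13.06,-3],[0.45,0.345,1.354]],[[2.84,13.06,-3],[0.45,0.345,1.354]],[[2.84,13.06,-3],[0.45,0.345,1.354]],[[2.84,13.06,-3],[0.45,0.345,1.354]],[[2.84,13.06,-5.16],[0.45,0.345,1.354]],[[2.84,13.06,-5.16],[0.45,0.345,1.354]],[[2.84,13.06,-5.16],[0.45,0.345,1.354]],[[2.84,13.06,-5.16],[0.45,0.345,1.354]]]'

```text
time: 4.68
tool_pos: [536.0, 189.6, 144.3]
tcp_rot: [-179.7, -29.9, 166.4]
ft_force: [0.4, -0.6, 0.8]
finger_gap: 85.5
grip_force: 0.0
```

Run:
```python
from h import *
R=axes([-.487,.1125,-.866],[.225,.974,0])
G=np.array([484,206,49])
go(G,R)
s=snapshot('wrist');cv2.imwrite('pics/w1.png',s['img'][:,:,::-1])
# where predicted panel corners appear
X=np.array([.974,-.225,0]);Y=np.array([.225,.974,0]);Z=np.array([0,0,1.]);f=np.array([437,217,36.])
for h,w in((0,-30),(0,30),(100,30),(100,-30)): print(np.round(proj(s,f+(-X*.5+Z*.866)*9+(X*.866+Z*.5)*h+Y*w)))
```

```text
t 4.67 units [-1.734  0.547 -3.177] rv [0.005 0.001 0.007] rows 1.7569547436915052 0.04971813385572968
[295. 139.]
[354. 139.]
[364. 216.]
[289. 217.]
```

View pics/w1.png

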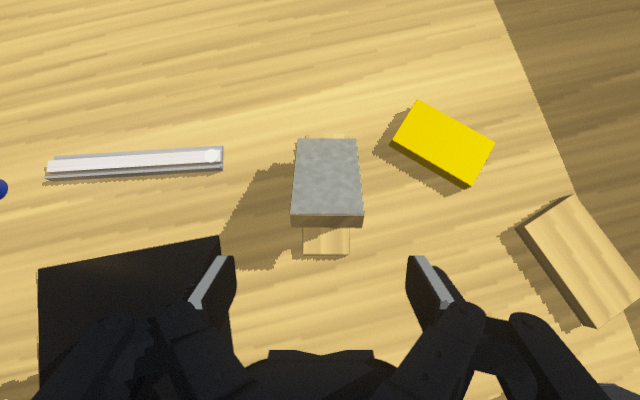

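The wrist view shows the grey panel at (327,177), corners within 3 px of the prediction. The yellow look-alike is apart at (443,143). Descending.

send_rows --steps '[[[-0.87,0.27,-1.59],[0,0,0]],[[-1.73,0.55,-3.18],[0,0,0]],[[-1.73,0.55,-3.18],[0,0,0]],[[-1.73,0.55,-3.18],[0,0,0]]]'

```text
time: 5.22
tool_pos: [485.5, 206.6, 50.6]
tcp_rot: [-179.8, -29.7, 166.6]
ft_force: [0.2, -0.3, 1.7]
finger_gap: 85.1
grip_force: 0.0
```

send_rows --steps '[[[0,0,0],[0,0,0]],[[0,0,0],[0,0,0]],[[0,0,0],[0,0,0]],[[0,0,0],[0,0,0]],[[0,0,0],[0,0,0]],[[0,0,0],[0,0,0]]]' --fingers 1 --squeeze 40

```text
time: 5.98
tool_pos: [486.1, 206.9, 50.3]
tcp_rot: [-179.8, -29.7, 166.6]
ft_force: [1.2, -1.7, 7.3]
finger_gap: 58.9
grip_force: 43.0
```

Run:
```python
from h import *
s=log();print(s['tool_pos'],s['tcp_rot'],s['joint_pos'],s['finger_gap'],s['grip_force'])
# kinematic fit, j4~0 model general
from scipy.optimize import least_squares
D=[json.loads(l) for l in open('log.txt')]
def fk(j,p):
    d1,a1,L2,a3,L4,L6=p; j=np.array(j)
    R=Ro.from_euler('z',j[0],degrees=True)
    P=R.apply([a1,0,d1]); R=R*Ro.from_euler('y',j[1],degrees=True); P=P+R.apply([0,0,L2])
    R=R*Ro.from_euler('y',j[2],degrees=True); P=P+R.apply([-a3,0,L4])
    R=R*Ro.from_euler('z',S4*j[3],degrees=True)*Ro.from_euler('y',j[4],degrees=True); P=P+R.apply([0,0,L6])
    R=R*Ro.from_euler('z',S6*j[5],degrees=True)
    return P,R
for S4 in(1,-1):
  for S6 in (1,-1):
    f=least_squares(lambda p:np.ravel([fk(d[0],p)[0]-d[1] for d in D]),[200,0,400,0,400,200])
    e=[np.round(((fk(d[0],f.x)[1]).inv()*Ro.from_euler('xyz',d[2],degrees=True)).as_rotvec(degrees=True),1).tolist() for d in D]
    print(S4,S6,np.round(f.x,1),np.abs(f.fun).max(),e)
```

```text
[486.06877891 206.93655956  50.30873613] [-179.81727559  -29.71451751  166.64725029] [  9.42575653  31.3016677   78.5769024   10.9955616   97.79521965
 -68.46548621] 58.90389628805108 43.02470505237579
1 1 [384.   -0.9 501.5 -70.9 568.  577.2] 46.593630306786096 [[-0.0, -0.0, 90.0], [-0.0, -0.0, 90.0], [-0.0, -0.0, 90.0], [0.0, -0.0, 90.0], [0.0, -0.0, 90.0]]
1 -1 [384.   -0.9 501.5 -70.9 568.  577.2] 46.593630306786096 [[-0.0, -0.0, 80.2], [-0.0, 0.0, 35.7], [-0.0, 0.0, 35.7], [-0.0, -0.0, -46.2], [0.0, -0.0, -46.9]]
-1 1 [  71.7    3.5 -125.6  -26.8  498.9 -318.6] 105.5035747849069 [[-0.0, -0.0, 90.0], [-0.1, 0.0, 90.0], [-0.1, 0.0, 90.0], [-20.1, -8.6, 82.1], [-22.0, -9.6, 85.8]]
-1 -1 [  71.7    3.5 -125.6  -26.8  498.9 -318.6] 105.5035747849069 [[-0.0, -0.0, 80.2], [-0.1, 0.1, 35.7], [-0.1, 0.1, 35.7], [-14.6, 14.6, -52.6], [-15.9, 15.9, -49.3]]
```

```bash
cat > kin.py <<'E'
from h import *
from scipy.optimize import least_squares
def fk(j,p):
    d1,a1,L2,a3,L4,L6,b,c,e=p; j=np.array(j)
    R=Ro.from_euler('z',j[0],degrees=True)
    P=R.apply([a1,b,d1]); R=R*Ro.from_euler('y',j[1],degrees=True); P=P+R.apply([0,0,L2])
    R=R*Ro.from_euler('y',j[2],degrees=True); P=P+R.apply([-a3,0,L4])
    R=R*Ro.from_euler('z',j[3],degrees=True); P=P+R.apply([0,c,0])
    R=R*Ro.from_euler('y',j[4],degrees=True); P=P+R.apply([e,0,L6])
    return P,R*Ro.from_euler('z',j[5]+90,degrees=True)
def fit():
    D=[json.loads(l) for l in open('log.txt')]
    f=least_squares(lambda p:np.r_[np.ravel([fk(d[0],p)[0]-d[1] for d in D]),1e-3*np.array(p)],[300,0,400,0,400,200,0,50,0])
    return f.x,np.abs(f.fun).max()
LO=np.array([-169.43,-51.17,1.28,-76.62,0,-152.29]);HI=np.array([169.43,129.36,143.12,256.62,156.53,152.29])
def ik(p,pos,R,j0):
    def r(j):
        P,Q=fk(j,p); return np.r_[P-pos,3*np.degrees((Q.inv()*R).as_rotvec())]
    f=least_squares(r,np.clip(j0,LO+.5,HI-.5),bounds=(LO,HI),x_scale=10.); return f.x,np.abs(f.fun).max()
E
python3 - <<'E'
from kin import *
p,e=fit();print(np.round(p,1),e)
E
```

```text
[ 3.181e+02  1.000e-01  3.690e+02 -6.150e+01  5.534e+02  3.881e+02
  5.160e+01 -4.000e-01  1.000e-01] 0.5533757337102463
```

send_rows --steps '[[[0,0,0.5],[0,0,0]],[[0,0,1.5],[0,0,0]],[[0,0,3],[0,0,0]],[[0,0,4],[0,0,0]],[[0,0,4],[0,0,0]]]'

```text
time: 6.6
tool_pos: [485.6, 207.4, 171.7]
tcp_rot: [-179.9, -29.6, 166.7]
ft_force: [1.3, -0.6, -1.1]
finger_gap: 58.7
grip_force: 43.8
```

```bash
cat > plan.py <<'E'
from kin import *
s=log();p,e=fit();print(np.round(p,1),round(e,2))
Rg=Ro.from_euler('xyz',[-179.82,-29.71,166.65],degrees=True);pg=np.array([486.1,206.9,50.3])
def Rp(yaw,t): return Ro.from_euler('z',yaw,degrees=True)*Ro.from_euler('y',t,degrees=True)
P0=Rp(-13.3,60);f0=np.array([437,217,36.])
rp=P0.inv().apply(pg-f0);rR=P0.inv()*Rg
def place(x,y,z,phi): Q=Rp(phi,0);return Q.apply(rp)+[x,y,z],Q*rR
def torch(x,y,phi,t,roll,dist=100,k=78):
    d=np.array([np.cos(np.radians(phi)),np.sin(np.radians(phi)),0]);t=np.radians(t)
    u=-np.sin(t)*d+np.cos(t)*np.array([0,0,1]);F=np.array([x,y,54])-9*d
    return F+(dist+k)*u, axes(-u,Ro.from_rotvec(-u*np.radians(roll)).apply(np.cross(u,d)))
E
python3 - <<'E'
from plan import *
j=s['joint_pos'];print(np.round(j,1),'rp',rp)
# torch grasp configs
for (x,y) in [(605,-20),(640,-20)]:
  for phi in (-90,-60,-30,0,30,60,90,120,180):
    T,R=place(x,y,5,phi)
    best=min((ik(p,T,R,j+np.array(o)) for o in ([0]*6,[0,0,0,0,0,90],[0,0,0,0,0,-60],[0,0,0,60,0,0])),key=lambda r:r[1])
    out=[]
    for roll in range(-90,91,30):
        T2,R2=torch(x,y,phi,40,roll)
        b=ik(p,T2,R2,[-20,10,85,0,60,0])
        if b[1]<1: out.append((roll,np.round(b[0]).astype(int).tolist()))
    print(x,phi,'place',round(best[1],1),np.round(best[0]),'torch',out[:7:2])
E
```

```text
[318.1   0.  369.1 -61.6 553.4 388.1  51.2  -0.   -0. ] 0.55
[  9.5  24.4  74.3  11.5 108.6 -66.3] rp [12.66912923  1.46633548 50.54357551]
605 -90 place 0.0 [ 10.  22.  90. -31.  76.  20.] torch [(-90, [26, 27, 74, -36, 98, -63]), (-30, [26, 27, 74, -36, 98, -3]), (30, [26, 27, 74, -36, 98, 57]), (90, [26, 27, 74, -36, 98, 117])]
605 -60 place 0.0 [ 10.   9. 106. -34.  58.  -4.] torch [(-90, [30, -1, 106, -41, 79, -80]), (-30, [30, -1, 106, -41, 79, -20]), (30, [30, -1, 106, -41, 79, 40]), (90, [30, -1, 106, -41, 79, 100])]
605 -30 place 0.0 [  3.  -3. 119. -25.  41. -41.] torch [(-90, [22, -36, 133, -35, 61, -117]), (-30, [22, -36, 133, -35, 61, -57]), (30, [22, -36, 133, -35, 61, 3]), (90, [22, -36, 133, -35, 61, 63])]
605 0 place 0.0 [  -9.   -9.  124.    8.   35. -105.] torch []
605 30 place 5.6 [ -18.   -3.  118.   27.   48. -152.] torch [(-90, [-45, -31, 130, 40, 73, 96]), (30, [-45, -31, 130, 40, 73, -144]), (90, [-45, -31, 130, 40, 73, -84])]
605 60 place 46.4 [ -11.    5.  106.   13.   59. -152.] torch [(-90, [-45, 3, 102, 38, 88, 69]), (-30, [-45, 3, 102, 38, 88, 129]), (9
[... 1089 characters left out ...]
17.    3.  112.   28.   47. -152.] torch [(-90, [-41, -25, 126, 40, 69, 98]), (30, [-41, -25, 126, 40, 69, -142]), (90, [-41, -25, 126, 40, 69, -82])]
640 60 place 44.9 [ -11.   10.  100.   13.   59. -152.] torch [(-90, [-42, 7, 97, 39, 87, 72]), (-30, [-42, 7, 97, 39, 87, 132]), (90, [-42, 7, 97, 39, 87, -108])]
640 90 place 0.0 [-22.  28.  83.  28.  82. 151.] torch [(-90, [-35, 34, 63, 33, 106, 57]), (-30, [-35, 34, 63, 33, 106, 117]), (90, [-35, 34, 63, 33, 106, -123])]
640 120 place 0.0 [-18.  39.  67.  20.  97. 131.] torch [(-90, [-26, 66, 16, 28, 130, 46]), (-30, [-26, 66, 16, 28, 130, 106]), (90, [-26, 66, 16, 28, 130, -134])]
640 180 place 0.0 [ -5.  51.  49.  -3. 110.  85.] torch []
```

Run:
```python
from plan import *
go(*place(615,-20,70,-80)); go(*place(615,-20,8,-80))
j=s['joint_pos']
for z in(70,4): T,R=place(615,-20,z,-80);print(T,np.round(ik(p,T,R,j)[0]))
```

```text
[318.1   0.  369.1 -61.6 553.4 388.1  51.2   0.   -0. ] 0.55
t 6.6 units [ 4.434 -7.987 -1.706] rv [-0.802 -0.756 -1.053] rows 4.460911625655322 8.161021089497531
t 6.6 units [ 4.434 -7.987 -3.773] rv [-0.802 -0.756 -1.053] rows 4.744342589751906 8.161021089497531
[618.64402975 -32.2220302  120.54357551] [ 11.  15.  92. -31.  76.   9.]
[618.64402975 -32.2220302   54.54357551] [ 11.  19.  94. -32.  70.  13.]
```

send_rows --steps '[[[0.44,-0.8,0.6],[-0.08,-0.076,-0.105]],[[0.89,-1.6,0.6],[-0.16,-0.151,-0.211]],[[1.33,-2.4,0.6],[-0.241,-0.227,-0.316]],[[1.77,-3.2,0.5],[-0.321,-0.302,-0.421]],[[2.22,-4.0,0.4],[-0.401,-0.378,-0.526]],[[2.66,-4.8,0.2],[-0.481,-0.454,-0.632]],[[3.1,-5.6,-0.2],[-0.561,-0.529,-0.737]],[[3.55,-6.4,-0.6],[-0.642,-0.605,-0.842]],[[3.99,-7.2,-1.1],[-0.722,-0.68,-0.948]],[[4.434,-7.987,-1.7],[-0.802,-0.756,-1.053]]]'

```text
time: 7.85
tool_pos: [616.4, -33.3, 116.0]
tcp_rot: [-179.9, 30.1, 99.6]
ft_force: [-0.7, 0.2, -1.5]
finger_gap: 59.2
grip_force: 43.7
```

send_rows --steps '[[[0,0,0],[0,0,0]],[[0,0,0],[0,0,0]]]'

```text
time: 8.1
tool_pos: [616.0, -32.1, 116.7]
tcp_rot: [-179.6, 29.8, 100.0]
ft_force: [0.2, -0.3, -0.2]
finger_gap: 59.2
grip_force: 43.7
```

Run:
```python
from plan import *
go(*place(615,-20,70,-80));go(*place(615,-20,8,-80))
a=snapshot('scene');t=snapshot('top')
img=a['img'].copy();tm=t['img'].copy()
Q=Rp(-80,0)
for im,c in((img,a),(tm,t)):
  for x in(-9,9):
    for y in(-30,30):
      for z in(0,100):
        u=proj(c,Q.apply([x,y,z])+[615,-20,70]);cv2.circle(im,tuple(int(round(v)) for v in u),1,(255,0,0),-1)
c=np.hstack([cv2.resize(img[160:280,270:430],(400,300)),cv2.resize(tm[130:250,270:430],(400,300))])
cv2.imwrite('pics/p1.png',c[:,:,::-1])
```

```text
[318.1   0.  369.1 -61.6 553.4 388.1  51.2   0.   -0. ] 0.55
t 8.1 units [ 0.088 -0.005  0.127] rv [-0.008 -0.005  0.001] rows 0.07418970092426082 0.04929830608077928
t 8.1 units [ 0.088 -0.005 -1.94 ] rv [-0.008 -0.005  0.001] rows 0.9321708691196807 0.04929830608077928
```

View pics/p1.png

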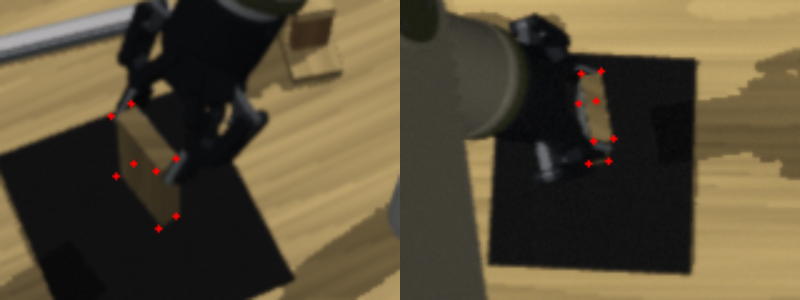

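The panel hangs upright where predicted: scene crop (150,170), top crop (597,105). The predicted corners agree within a few mm. Lowering it.

send_rows --steps '[[[0,0,-0.8],[0,0,0]],[[0,0,-1.6],[0,0,0]],[[0,0,-1.94],[0,0,0]],[[0,0,-1.94],[0,0,0]]]'

```text
time: 8.7
tool_pos: [615.4, -32.9, 57.2]
tcp_rot: [-179.6, 29.9, 99.9]
ft_force: [-0.3, 1.0, -0.6]
finger_gap: 58.9
grip_force: 43.8
```

send_rows --steps '[[[0,0,-0.05],[0,0,0]],[[0,0,-0.1],[0,0,0]],[[0,0,-0.1],[0,0,0]]]'

```text
time: 9.07
tool_pos: [616.3, -32.8, 56.4]
tcp_rot: [-179.8, 30.0, 99.8]
ft_force: [-4.5, 0.4, 7.2]
finger_gap: 59.1
grip_force: 44.7
```

send_rows --steps '[[[0,0,0],[0,0,0]],[[0,0,0],[0,0,0]]]' --squeeze 20

```text
time: 9.32
tool_pos: [616.3, -32.8, 56.4]
tcp_rot: [-179.8, 29.9, 99.8]
ft_force: [-4.9, 1.8, 6.8]
finger_gap: 59.1
grip_force: 44.7
```

send_rows --steps '[[[0,0,0],[0,0,0]],[[0,0,0],[0,0,0]],[[0,0,0],[0,0,0]],[[0,0,0],[0,0,0]],[[0,0,0],[0,0,0]],[[0,0,0],[0,0,0]]]' --fingers 0

```text
time: 10.07
tool_pos: [616.3, -32.6, 55.6]
tcp_rot: [-179.8, 29.9, 99.8]
ft_force: [-0.2, 0.8, -0.5]
finger_gap: 85.6
grip_force: 0.0
```

Run:
```python
from plan import *
s=sense();R=Ro.from_euler('xyz',s['tcp_rot'],degrees=True);a=R.as_matrix()[:,2];print('axis',a,s['finger_gap'],s['ft_force'])
go(s['tool_pos']-a*130,R)
a=snapshot('scene');t=snapshot('top')
img=a['img'].copy();tm=t['img'].copy()
Q=Rp(-80,0)
for im,c in((img,a),(tm,t)):
  for x in(-9,9):
    for y in(-30,30):
      for z in(0,100):
        u=proj(c,Q.apply([x,y,z])+[614,-21,4]);cv2.circle(im,tuple(int(round(v)) for v in u),1,(255,0,0),-1)
c=np.hstack([cv2.resize(img[180:300,270:430],(400,300)),cv2.resize(tm[130:250,270:430],(400,300))])
cv2.imwrite('pics/p2.png',c[:,:,::-1])
```

```text
[318.1   0.  369.1 -61.6 553.4 388.1  51.2   0.   -0. ] 0.55
axis [ 0.08123333 -0.49200596 -0.86679368] 85.6482976749989 [-0.23748301  0.79726844 -0.52688634]
t 10.07 units [-0.352  2.132  3.756] rv [0. 0. 0.] rows 2.08 0.0
```

View pics/p2.png

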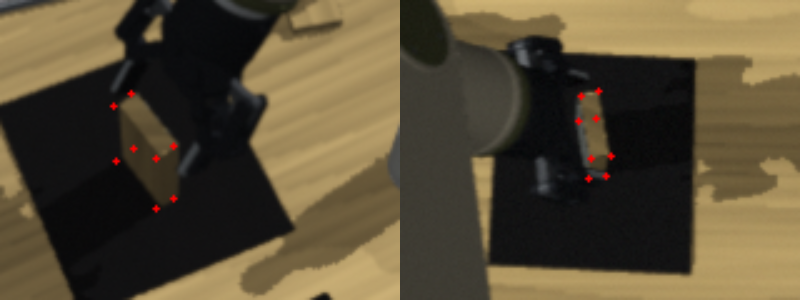

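The panel stands free between the open fingers at scene crop (150,150). Withdrawing along the tool axis, then up.

send_rows --steps '[[[-0.07,0.43,0.75],[0,0,0]],[[-0.21,1.28,2.25],[0,0,0]],[[-0.352,2.132,3.756],[0,0,0]],[[-0.35,2.13,5.5],[0,0,0]],[[-0.35,2.13,7.3],[0,0,0]],[[-0.35,2.13,8.3],[0,0,0]],[[-0.35,2.13,8.3],[0,0,0]]]'

```text
time: 11.05
tool_pos: [607.3, 31.6, 308.5]
tcp_rot: [179.8, 29.9, 99.6]
ft_force: [0.9, -0.6, 0.3]
finger_gap: 85.3
grip_force: 0.0
```

```bash
cat > pz.py <<'E'
from plan import *
# measure panel foot x,y,yaw,tilt from masks' contours? use pinpoint
S=[snapshot(c) for c in('scene','top')]
fs=[np.array(max(finder.pinpoint('panel_face',c),key=lambda d:-abs(np.hypot(*(np.array(d['at'])*[640,400]-proj(s_,[612,-12,54])))))['at'])*[640,400] for c,s_ in zip(('scene','top'),S)]
for c,s_ in zip(('scene','top'),S):
    ms=[d for d in finder.trace('panel',c)]
    pr=proj(s_,[614,-21,54])
    for d in ms:
        m=d['mask'];ys,xs=np.nonzero(m);print(c,np.round(d['confidence'],2),'centroid',round(xs.mean(),1),round(ys.mean(),1),'pred',np.round(pr,1))
E
python3 pz.py
python3 - <<'E'
from plan import *
j=s['joint_pos'];print(np.round(j,1))
# downward tool over torch: closing line perpendicular to block row: block x yaw -14.2 -> closing yaw 75.8
y=np.array([-np.sin(np.radians(-14.2)),np.cos(np.radians(-14.2)),0])
for sg in (1,-1):
    R=axes([0,0,-1],sg*y)
    for z in (250,88):
        print(sg,z,[np.round(v,1) for v in ik(p,[410,-248.5,z],R,[-30,0,100,0,90,-20])])
    go([410,-248.5,250],R)
for roll in (-90,-60,-30,0,30,60,90):
    T,R=torch(614,-21,-80,40,roll);print(roll,np.round(T),[np.round(v,1) for v in ik(p,T,R,[20,20,75,-30,90,0])])
E
```

```text
[318.1   0.  369.1 -61.6 553.4 388.1  51.2   0.   -0. ] 0.55
scene 0.89 centroid 433.5 140.0 pred [327.3 241.1]
scene 0.81 centroid 329.8 238.9 pred [327.3 241.1]
top 0.64 centroid 345.9 183.2 pred [347.  184.4]
[318.1   0.  369.1 -61.6 553.4 388.1  51.2   0.   -0. ] 0.55
[ 16.4   9.2  79.  -29.8  95.3   4.7]
1 250 [array([ -37.4,  -12.3,  100.1,   -0. ,   92.2, -113.2]), np.float64(0.0)]
1 88 [array([ -37.4,   -6.1,  111.8,    0. ,   74.3, -113.2]), np.float64(0.0)]
t 11.35 units [-6.504 -9.32  -1.751] rv [0.41  0.37  1.124] rows 5.519558130308507 6.70482608512991
-1 250 [array([-37.4, -12.3, 100.1,  -0. ,  92.2,  66.8]), np.float64(0.0)]
-1 88 [array([-37.4,  -6.1, 111.8,   0. ,  74.3,  66.8]), np.float64(0.0)]
t 11.35 units [-6.504 -9.32  -1.751] rv [ 0.414 -0.459 -1.938] rows 5.519558130308507 10.890709243271244
-90 [593. 101. 190.] [array([ 27.7,  19. ,  83.5, -37.8,  91.5, -68.5]), np.float64(0.0)]
-60 [593. 101. 190.] [array([ 27.7,  19. ,  83.5, -37.8,  91.5, -38.5]), np.float64(0.0)]
-30 [593. 101. 190.] [array([ 27.7,  19. ,  83.5, -37.8,  91.5,  -8.5]), np.float64(0.0)]
0 [593. 101. 190.] [array([ 27.7,  19. ,  83.5, -37.8,  91.5,  21.5]), np.float64(0.0)]
30 [593. 101. 190.] [array([ 27.7,  19. ,  83.5, -37.8,  91.5,  51.5]), np.float64(0.0)]
60 [593. 101. 190.] [array([ 27.7,  19. ,  83.5, -37.8,  91.5,  81.5]), np.float64(0.0)]
90 [593. 101. 190.] [array([ 27.7,  19. ,  83.5, -37.8,  91.5, 111.5]), np.float64(0.0)]
```

send_rows --steps '[[[-6.5,-9.32,-1.75],[0.41,0.37,1.124]],[[-6.5,-9.32,-1.75],[0.41,0.37,1.124]],[[-6.5,-9.32,-1.75],[0.41,0.37,1.124]],[[-6.5,-9.32,-1.75],[0.41,0.37,1.124]],[[-6.5,-9.32,-1.75],[0.41,0.37,1.124]],[[-6.5,-9.32,-1.75],[0.41,0.37,1.124]],[[-6.5,-9.32,-1.75],[0.41,0.37,1.124]],[[-6.5,-9.32,-1.75],[0.41,0.37,1.124]],[[-6.5,-9.32,-1.75],[0.41,0.37,1.124]]]' --fingers 0.4

```text
time: 12.48
tool_pos: [410.2, -249.1, 250.8]
tcp_rot: [179.8, -0.2, 165.5]
ft_force: [-0.2, 0.4, 0.1]
finger_gap: 51.2
grip_force: 0.0
```

Run:
```python
from plan import *
s=sense();print(s['tool_pos'],s['tcp_rot'],s['finger_gap'])
w=snapshot('wrist');im=w['img'].copy()
for q in ([410,-248.5,140],[410,-248.5,55],[386,-162,134]):
    u=proj(w,q);print(np.round(u));cv2.circle(im,tuple(int(round(v)) for v in u),2,(255,0,0),-1)
cv2.imwrite('pics/w2.png',im[:,:,::-1])
```

```text
[318.1   0.  369.1 -61.6 553.4 388.1  51.2   0.   -0. ] 0.55
[ 410.22288365 -249.08075261  250.78657396] [ 1.79801035e+02 -1.68251946e-01  1.65534302e+02] 51.23324144728072
[321. 188.]
[321. 169.]
[403. 141.]
```

View pics/w2.png

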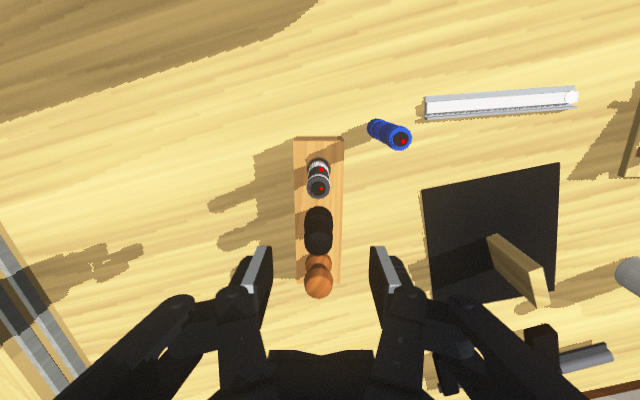

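The dark torch's tail is at (319,187), within 2 px of the prediction. The blue look-alike at (390,135) is clear of the fingers' path. Descending.

send_rows --steps '[[[-0.02,-0.03,-1.5],[0,0,0]],[[-0.02,-0.03,-3],[0,0,0]],[[-0.02,-0.03,-4.3],[0,0,0]],[[-0.02,-0.03,-5.2],[0,0,0]],[[-0.02,-0.03,-5.43],[0,0,0]],[[-0.02,-0.03,-5.43],[0,0,0]]]'

```text
time: 13.28
tool_pos: [410.5, -248.8, 89.6]
tcp_rot: [179.9, -0.0, 165.7]
ft_force: [0.1, 0.1, 0.3]
finger_gap: 51.0
grip_force: 0.0
```

send_rows --steps '[[[0,0,0],[0,0,0]],[[0,0,0],[0,0,0]],[[0,0,0],[0,0,0]],[[0,0,0],[0,0,0]],[[0,0,0],[0,0,0]],[[0,0,0],[0,0,0]],[[0,0,0],[0,0,0]]]' --fingers 1 --squeeze 50

```text
time: 14.15
tool_pos: [411.3, -250.2, 90.9]
tcp_rot: [179.9, 0.1, 165.7]
ft_force: [0.3, 0.1, 7.2]
finger_gap: 21.5
grip_force: 49.2
```

send_rows --steps '[[[0,0,0.4],[0,0,0]],[[0,0,1.2],[0,0,0]],[[0,0,2.4],[0,0,0]],[[0,0,3.6],[0,0,0]],[[0,0,4.8],[0,0,0]],[[0,0,6],[0,0,0]],[[0,0,7],[0,0,0]],[[0,0,7],[0,0,0]]]'

```text
time: 15.15
tool_pos: [411.2, -249.9, 302.5]
tcp_rot: [180.0, 0.2, 165.7]
ft_force: [0.3, 0.3, -1.9]
finger_gap: 21.3
grip_force: 49.4
```

```bash
python3 pz.py
python3 - <<'E'
from plan import *
s=sense();print(s['tool_pos'],s['tcp_rot'],s['finger_gap'],s['grip_force'])
a=snapshot('scene');t=snapshot('top');w=snapshot('wrist')
Q=Rp(-80,0);L=Ro.from_euler('xyz',s['tcp_rot'],degrees=True).as_matrix()[:,2]
ims=[]
for c in(a,t,w):
  im=c['img'].copy()
  pts=[Q.apply([x,y,z])+[614,-21,4] for x in(-9,9) for y in(-30,30) for z in(0,100)]+[s['tool_pos']+80*L,s['tool_pos']-50*L]
  for q in pts:
        u=proj(c,q);cv2.circle(im,tuple(int(round(v)) for v in u),0,(255,0,0),-1)
  ims.append(im)
c=np.vstack([np.hstack([cv2.resize(ims[0][180:300,270:430],(400,300),interpolation=2),cv2.resize(ims[1][130:250,270:430],(400,300),interpolation=2)]),np.hstack([cv2.resize(ims[2],(400,250)),cv2.resize(ims[0][100:250,100:340],(400,250))])])
cv2.imwrite('pics/t1.png',c[:,:,::-1])
for roll in (-90,-60,-30,0,30,60,90):
    T,R=torch(614,-21,-80,40,roll,k=80);print(roll,np.round(T));go(T,R)
E
```

```text
[318.1   0.  369.1 -61.6 553.4 388.1  51.2   0.   -0. ] 0.55
scene 0.85 centroid 330.0 239.4 pred [327.3 241.1]
scene 0.81 centroid 433.1 139.7 pred [327.3 241.1]
top 0.92 centroid 196.2 251.7 pred [347.  184.4]
top 0.66 centroid 345.6 184.4 pred [347.  184.4]
[318.1   0.  369.1 -61.6 553.4 388.1  51.2   0.   -0. ] 0.55
[ 409.62317032 -248.75224157  297.56572847] [179.78647789  -0.1842601  165.71245658] 21.188627419266123 49.31620717048645
-90 [592. 102. 192.]
t 15.6 units [ 6.081 11.693 -3.548] rv [-0.706  0.024  0.407] rows 6.551366289040948 4.365883511709256
-60 [592. 102. 192.]
t 15.6 units [ 6.081 11.693 -3.548] rv [-0.685 -0.156 -0.096] rows 6.551366289040948 3.794932009253333
-30 [592. 102. 192.]
t 15.6 units [ 6.081 11.693 -3.548] rv [-0.631 -0.331 -0.598] rows 6.551366289040948 4.980920491130771
0 [592. 102. 192.]
t 15.6 units [ 6.081 11.693 -3.548] rv [-0.544 -0.5   -1.099] rows 6.551366289040948 7.089451051700225
30 [592. 102. 192.]
t 15.6 units [ 6.081 11.693 -3.548] rv [-0.42  -0.661 -1.597] rows 6.551366289040948 9.523035347396537
60 [592. 102. 192.]
t 15.6 units [ 6.081 11.693 -3.548] rv [-0.255 -0.813 -2.089] rows 6.551366289040948 12.081919376324198
90 [592. 102. 192.]
t 15.6 units [ 6.081 11.693 -3.548] rv [-0.038 -0.952 -2.573] rows 6.551366289040948 14.693842227928943
```

View pics/t1.png

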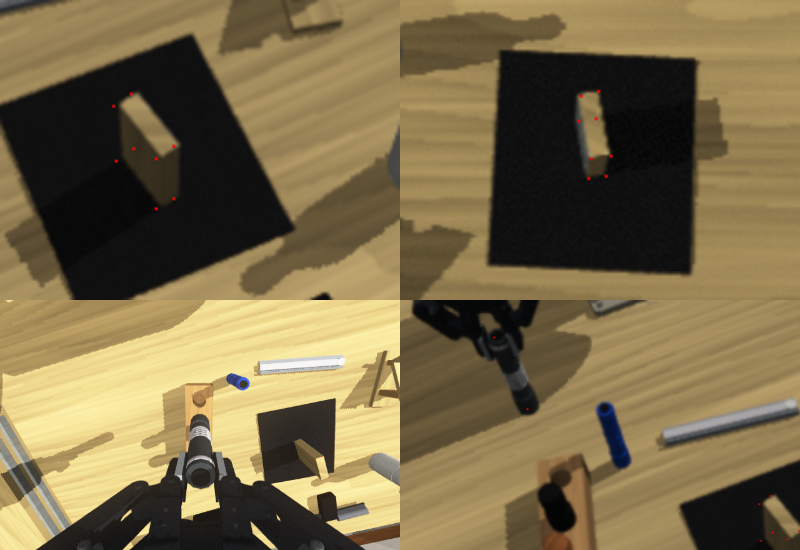

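The torch hangs straight in the fingers, with the lens at (527,408) in the lower right crop, as predicted. The panel stands upright about 3 mm to +y of my model, so I use y=-18.

Run:
```python
from plan import *
T,R=torch(614,-18,-80,43,-60,k=80);print(T);go(T,R)
print(ik(p,T,R,[20,20,75,-30,90,-40]));print(ik(p,T+[0,0,110],R,[20,20,75,-30,90,-40]))
```

```text
[318.1   0.  369.1 -61.6 553.4 388.1  51.2   0.   -0. ] 0.55
[591.12016737 111.75797883 185.64366629]
t 15.6 units [ 6.04  12.025 -3.756] rv [-0.736 -0.168 -0.095] rows 6.705902464866259 4.0725902348233305
(array([ 29.8908824 ,  21.54427196,  82.26710637, -39.95149279,
        92.90809166, -36.11097387]), np.float64(7.239737593681331e-12))
(array([ 29.89089421,  17.16795588,  75.91478346, -40.80736694,
       101.09111918, -43.10778753]), np.float64(1.7053025658242404e-13))
```

send_rows --steps '[[[0.75,1.5,0.3],[-0.092,-0.021,-0.012]],[[1.5,3,0.3],[-0.184,-0.042,-0.024]],[[2.25,4.5,0.3],[-0.276,-0.063,-0.036]],[[3,6,0.3],[-0.368,-0.084,-0.048]],[[3.75,7.5,0.3],[-0.46,-0.105,-0.06]],[[4.5,9,0],[-0.552,-0.126,-0.072]],[[5.25,10.5,0],[-0.644,-0.147,-0.084]],[[5.8,11.5,0],[-0.736,-0.168,-0.095]],[[6.04,12.02,0],[-0.736,-0.168,-0.095]],[[6.04,12.02,0],[-0.736,-0.168,-0.095]]]'

```text
time: 16.85
tool_pos: [591.5, 112.8, 297.7]
tcp_rot: [-140.9, 19.9, 167.3]
ft_force: [0.0, 0.0, -2.3]
finger_gap: 21.3
grip_force: 49.6
```

send_rows --steps '[[[0,0,-0.8],[0,0,0]],[[0,0,-1.8],[0,0,0]],[[0,0,-2.8],[0,0,0]],[[0,0,-3.5],[0,0,0]],[[0,0,-3.75],[0,0,0]],[[0,0,-3.75],[0,0,0]],[[0,0,-3.75],[0,0,0]]]'

```text
time: 17.73
tool_pos: [592.1, 111.6, 188.1]
tcp_rot: [-141.1, 20.1, 167.1]
ft_force: [-0.3, -0.4, -0.4]
finger_gap: 21.3
grip_force: 49.6
```

Run:
```python
from plan import *
s=sense();R=Ro.from_euler('xyz',s['tcp_rot'],degrees=True);L=R.as_matrix()[:,2];T=s['tool_pos']
Q=Rp(-80,0);F=Q.apply([-9,0,50])+[614,-18,4]
go(*torch(614,-18,-80,43,-60,k=80))
v=F-T;print('along',v@L-80,'perp',np.linalg.norm(v-L*(v@L)),'tilt',np.degrees(np.arccos(-L[2])),'lens',T+80*L,s['grip_force'],s['qd'].round(2))
a=snapshot('scene');t=snapshot('top');w=snapshot('wrist');ims=[]
for c in(a,t,w):
  im=c['img'].copy()
  for q in [T+80*L,T-50*L,F]:
    u=proj(c,q);cv2.circle(im,tuple(int(round(x)) for x in u),1,(255,0,0),-1)
  ims.append(im)
c=np.hstack([cv2.resize(ims[0][160:300,270:450],(400,311),interpolation=2),cv2.resize(ims[1][110:250,250:430],(400,311),interpolation=2)])
c=np.vstack([c,np.hstack([cv2.resize(ims[2],(400,250)),cv2.resize(ims[0][100:350,100:500],(400,250))])])
cv2.imwrite('pics/f1.png',c[:,:,::-1])
```

```text
[318.1   0.  369.1 -61.6 553.4 388.1  51.2   0.   -0. ] 0.55
t 17.73 units [-0.033  0.004 -0.082] rv [ 0.     0.003 -0.   ] rows 0.04276188400885721 0.01588308114902975
along 101.60042611457797 perp 2.495454359063715 tilt 43.055452644072524 lens [601.78453292  57.87505988 129.66250899] 49.6060985326767 [ 0.17 -0.23 -0.29  0.   -0.08  0.02]
```

View pics/f1.png

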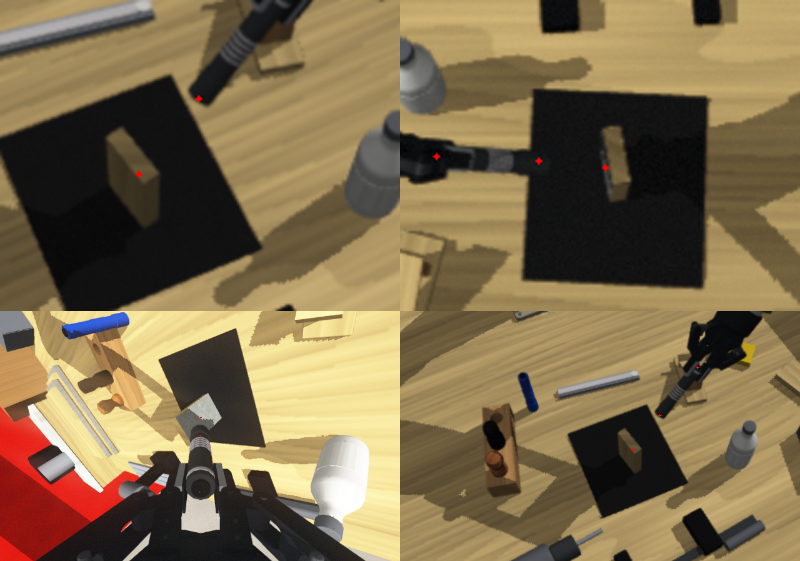

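The torch slants at 43° with its lens at crop (198,98), about 100 mm from the grey face and aimed at its middle. The panel is upright and nothing else has moved. I'll let it settle, then hand in.

send_rows --steps '[[[0,0,-0.05],[0,0,0]],[[0,0,-0.05],[0,0,0]],[[0,0,-0.05],[0,0,0]],[[0,0,-0.05],[0,0,0]]]'

```text
time: 18.38
tool_pos: [591.4, 111.4, 185.2]
tcp_rot: [-141.0, 20.0, 167.2]
ft_force: [-0.7, -0.4, -0.8]
finger_gap: 21.3
grip_force: 49.6
```

```bash
python3 -c "
from bench import order,sense
print(sense()['qd'],sense()['grip_force']);print(order.hand_in())"
```

```text
[ 0.03961326 -0.08331656  0.09136172 -0.04723653 -0.00514426  0.00790848] 49.605499505996704
the job is handed in; nothing more can be done
None
```

I've handed the job in, but it returned no verdict: by my last measurements the drawer front stands alone on the mat, and the torch is held slanting 43° down, about 100 mm from its grey face, with the beam within about 3 mm of the middle.

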